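Lid the shaker and the tub from the sloping stands

ROBOT

A 7-joint arm with a two-finger parallel gripper is mounted at the origin on the work surface. World frame = base frame: x ahead of the robot, y to its left, z up, the work surface at z = 0. Lengths are in m, angles in degrees, forces in N, time in s.
With the tool pointing down it reaches from about 0.425 to 0.875 m from the base axis. Payload 4.7 kg.
Tool frame: the origin (TCP) lies at the very end of the fingers, on their centre line; the grasp point (between the pads) lies 19 mm behind it; z points along the fingers, y is the direction in which the jaws open and shut (so a half turn about z gives the same grasp; the last joint's range is limited). The gripper opens to 87 mm and grips with 3 to 60 N. Pads are 19 mm wide; open, the fingers measure 117 mm over their backs; the gripper's body (75 mm by 190 mm) begins 51 mm behind the grasp point.
Start: joints at [-70.468, 18.392, -4.016, 83.108, 1.295, 78.541, -3.26], TCP at [0.209, 0.616, 0.197] pointing down, gripper open.
Joint ranges: [-163.93, 163.93], [-17.29, 119.83], [-79.2, 71.16], [3.27, 140.29], [-89.18, 269.18], [5.43, 117.66], [-154.24, 154.24]. Speed limits (degrees/s): [147.25, 147.25, 180, 180, 180, 180, 180].

INTERFACE

Orientations are given as [roll, pitch, yaw] about the fixed x, y, z axes, in that order (R = Rz(yaw) Ry(pitch) Rx(roll)).
In Python, from cell import * gives the robot as it stands.
- The arm moves only by the tool drive_tool, never from a script. Its argument "moves" is text: rows parted by semicolons, each of 5 numbers parted by spaces: the shift along the tool's x, y, z in m, then the turn about the tool's z in degrees, then the gripper's target within -1 to 1 (fully open at 1, half-way at 0, shut at -1). In form: x y z yaw fingers; .... A call has exactly 8 rows; each row is the pose to reach, as a shift and turn from the pose commanded when the call began, along the tool's axes at that moment; what a row does not reach only later rows make up. A row lasts 1/10 s, in which the tool goes at most 50 mm and 8.59 degrees, less where a joint would pass 70% of its speed; a pose out of reach is approached as far as the arm can. A call with a gripper value outside its range is refused whole. The fingers move at their own pace and stop on an object; "grip_force" is the grip in N (left out, the last holds). Time passes only in rows, so rows that repeat a pose let the fingers close, or fill a call up. It gives the time, the measured TCP pose, the force and the opening at its end, in the units of the state.
- get_obs(): the state, without advancing time (a new reading comes with each control period).
- read_camera(name): name is "scene" or "top" or "wrist"; returns (picture, depth): 420x560x3 uint8, red, green, blue; 420x560 float32, m along the optical axis (not along the pixel's ray), 0 where there is no reading.
- calibration(name): a dict with "intrinsics" (3x3 intrinsics, pixels), "k1" (the pictures are not rectified: a ray, as slopes to the right and down, at radius r is drawn at 1 + k1 r^2 times it, then the intrinsics apply), "cam_to_world" (4x4, takes a point from camera to world coordinates); the wrist camera has in their place "T_tool_cam" (4x4, takes a point from camera to tool coordinates, whose origin is the TCP and whose axes are the flange's). Camera axes: x right, y up, looking along -z (the intrinsics and any distortion apply to the point x, -y, -z); pixel columns grow to the right and rows downward; lengths in m; the calibration is good to about 2 mm. A picture is of the moment at which its call begins: read the wrist's pose just before it. calibration takes no time and is no camera call.
- sign_off(): hands the job in, once; it reports no verdict.
Trained networks look in the newest picture that a camera, given by its name, has taken for a name from the list of things; names that differ only in an ending like _2 or _b are one class to them, and where a whole thing is asked for, a point or a joint stands for the part that bears it (a point fixed in the world has none). Each returns a list of dicts, best first, with "conf" (0 to 1); they miss things now and then, are a little off and sometimes report something else, mostly with a low value. They report only what shows in the picture. A call takes as long as a camera call. They do not tell look-alikes from the thing itself.
- search_frame(camera, name): "uv" ([column, row] in pixels, amid what is visible of it).
- pinpoint(camera, name): "uv" ([column, row] in pixels: a listed point, or the origin of a listed thing).
The state is a dict: "time_s": time; "qpos": joint angles; "joint_velocities": joint speeds; "effort": joint torques, N m; "tool_pos": TCP position; "tool_rot": TCP orientation; "force": force on the tool from outside, world axes, zero at the start; "wrist_torque": the same for the moment, N m; "grip_width": finger opening in m.
Only numpy, scipy, OpenCV 4.12 (cv2) and the standard library are available. Lean on these libraries where they do the work, as an engineer would, in place of code of your own. Each camera call takes 0.05 s, during which the arm holds its last target. There are 200 camera calls.

TASK

Take the two lids off their sloping stands and put each on the container it belongs to, the round one on the tall shaker and the square one on the square tub, sitting level and fully down. Press the shaker lid's spout right down so that it is shut. Leave both containers standing about where they are, and leave the other things alone.

Things in the scene. Friction and masses are not known exactly. Their poses are not given: they have to be found in the camera images.
- round_lid_grip (a point): round grey lid of the shaker: 92 mm across, skirt 14 mm deep, 87 mm inside; spout 34 mm from the middle towards lid +x. Point at the centre of the grip block fixed on the middle of its top: 24 (lid x) by 16 (lid y) by 28 mm high. z: lid's axis, out through the grip. Starts on stand_a, right way up on the slope. Below this point: top face 14 mm, seat 18 mm, skirt's edge 32 mm.
- square_lid_grip (a point): square grey lid of the tub: 80 by 80 mm, sides along lid x and y, skirt 14 mm deep, 75 mm inside; no spout. Point at the centre of the grip block fixed on the middle of its top: 24 (lid x) by 16 (lid y) by 28 mm high. z: lid's axis, out through the grip. Starts on stand_b, right way up on the slope. Below this point: top face 14 mm, seat 18 mm, skirt's edge 32 mm.
- round_lid_seat (a point): underside of the round lid's top, on its axis: meets the centre of the shaker's mouth when the lid is on
- square_lid_seat (a point): underside of the square lid's top, on its axis: meets the centre of the tub's mouth when the lid is on
- spout_top (a point): centre of the top of the round lid's spout, a grey round button 18 mm across; its top stands 18 mm above the lid's top face when up and 11 mm when pressed down
- spout (a joint): spout of the round lid: 0 = up (as it starts), 0.007 m = pressed right down (shut). About 3 N along the lid's axis moves it; it stays where it is left
- round_lid: the round lid; origin on its axis at the skirt's lower edge, 32 mm below the grip's centre; top 4 mm thick, mass 0.06 kg
- square_lid: the square lid; origin on its axis at the skirt's lower edge, 32 mm below the grip's centre; top 4 mm thick, mass 0.06 kg
- shaker_rim (a point): centre of the mouth of the shaker, a tall round frosted open cup 130 mm high, 80 mm across at the mouth, 72 mm at the foot, wall 3 mm, standing upright and loose, 0.22 to 0.4 kg; z up
- tub_rim (a point): centre of the mouth of the tub, a square frosted open container 68 by 68 mm and 90 mm high, wall 3 mm, standing upright and loose, 0.2 to 0.35 kg; x and y along its sides, z up
- shaker_centre (a point): centre of the shaker, half-way up (65 mm)
- tub_centre (a point): centre of the tub, half-way up (45 mm)
- shaker: the shaker; origin at the centre of its underside
- tub: the tub; origin at the centre of its underside
- stand_a_slope (a point): fixed aluminium sloping stand that carries the round lid: plate 104 (along the slope) by 100 mm, tilted 32 degrees (0.56 rad), with a lip 12 mm high along its low edge, which lies towards the stand's -x (roughly towards the robot). Point at the middle of the plate's upper face, 52 mm above the table; x and y level along the stand, z up
- stand_b_slope (a point): the same kind of stand, carrying the square lid
- mug_mid (a point): bystander, leave where it is: white ceramic mug, 80 mm across, 90 mm high, handle to one side; it has no lid; point at its centre
- ball_center (a point): bystander, leave where it is: orange massage ball, 64 mm across, resting on the blue collar; point at its centre
- collar_mid (a point): bystander, leave where it is: blue plastic bar collar, 60 mm across, 22 mm high, under the ball; point at its centre
- hexkey_mid (a point): bystander, leave where it is: chrome hex key, 148 by 39 mm, 8 mm thick, lying flat; point at its centre
- flask_mid (a point): bystander, leave where it is: steel flask, 68 mm across, 190 mm high; point at its centre
- tape_mid (a point): bystander, leave where it is: roll of tape, 90 mm across, 25 mm high; point at its centre
- jar_mid (a point): bystander, leave where it is: amber jar with white cap, 70 mm across, 80 mm high; point at its centre
Things that resemble listed ones, but are neither listed nor needed, are in the scene too. Leave any green, pink or yellow look-alike of the round_lid alone.

How it is judged (in metres and radians):
On the way, in this order (a step that is already met when the one before it is completed fails the run):
1. one of the lids sits fully on its own container (((horizontal distance between round_lid_seat and shaker_rim below 0.007 m and z of round_lid_seat in the frame of shaker_rim between -0.003 and 0.003 m and angle between the z axis of round_lid_seat and the z axis of shaker_rim, either way round below 0.06 rad) or (horizontal distance between square_lid_seat and tub_rim below 0.007 m and z of square_lid_seat in the frame of tub_rim between -0.003 and 0.003 m and angle between the z axis of square_lid_seat and the z axis of tub_rim, either way round below 0.06 rad))), for 0.2 s.
2. both lids sit fully on their own containers (horizontal distance between round_lid_seat and shaker_rim below 0.007 m and z of round_lid_seat in the frame of shaker_rim between -0.003 and 0.003 m and angle between the z axis of round_lid_seat and the z axis of shaker_rim, either way round below 0.06 rad and horizontal distance between square_lid_seat and tub_rim below 0.007 m and z of square_lid_seat in the frame of tub_rim between -0.003 and 0.003 m and angle between the z axis of square_lid_seat and the z axis of tub_rim, either way round below 0.06 rad), for 0.2 s.
At the end, for the whole second after the job is handed in: The round lid is on the shaker and the square lid on the tub, each within 7 mm of centre, within 3 mm of fully down and level on the rim within 0.06 rad; the spout is pressed down more than 5 mm of its 7; shaker and tub stand upright on the table; all is at rest and released (all of step 2 and value of joint spout above 0.005 m and angle between each of shaker_centre, tub_centre's own z axis and vertical below 0.06 rad and height (world z) of shaker_centre below 0.07 m and height (world z) of tub_centre below 0.05 m and linear speed of each of round_lid, square_lid, shaker, tub below 0.02 m/s); the robot touches nothing.
It fails at once if the mug, ball, collar, hex key, flask, tape roll or jar is moved more than 30 mm (distance of any of mug_mid, ball_center, collar_mid, hexkey_mid, flask_mid, tape_mid, jar_mid from where it was at the start of the episode above 0.03 m).
It fails at once if the shaker or the tub is tipped by more than 0.35 rad (angle between any of shaker_centre, tub_centre's own z axis and vertical above 0.35 rad).
It fails at once if the shaker or the tub is pushed more than 50 mm (distance of any of shaker_centre, tub_centre from where it was at the start of the episode above 0.05 m).
It also fails if it takes over 66 s, if anything falls off the work surface, if the arm or the gripper's body presses on something with over 40 N, if the wrist force passes 120 N, or if a joint passes its speed limit or range.

## Working session

There is one attempt and no reset: what is moved stays moved. The work goes in short steps, Python scripts to look and compute and a tool call to move; the robot and the scene stay as the last step left them, time stands still between calls to the robot, and variables do not carry over. Pictures are saved under pics/ and viewed, about 8 in all and at most 12, crops included, and the job is handed in when it is done.

Besides the shell and the picture viewer there is one more tool, called after ">>>" as name(argument=value, ...) on one line, values as JSON. drive_tool: Moves the arm, as the interface text tells. Its arguments: {"type":"object","properties":{"moves":{"type":"string"},"grip_force":{"type":"number"}},"required":["moves"]}

```bash
mkdir -p pics; ls
cat > h.py <<'E'
from cell import *
import numpy as np, cv2
from scipy.spatial.transform import Rotation as R
def pose(o=None):
    o=o or get_obs(); T=np.eye(4); r=np.array(o["tool_rot"],float)
    T[:3,:3]=R.from_euler('xyz',r,degrees=True).as_matrix(); T[:3,3]=o["tool_pos"]; return T
def cam(name):
    c=calibration(name)
    if name=="wrist":
        return c, pose()@np.array(c["T_tool_cam"])
    return c, np.array(c["cam_to_world"])
def unproj(c,T,uv,d):
    """uv (N,2), d (N,) -> world points"""
    K=np.array(c["intrinsics"]); k=c["k1"]
    uv=np.atleast_2d(np.array(uv,float)); d=np.atleast_1d(d)
    n=cv2.undistortPoints(uv.reshape(-1,1,2),K,np.array([k,0,0,0.]),None).reshape(-1,2)
    p=np.c_[n[:,0]*d,-n[:,1]*d,-d]
    return p@T[:3,:3].T+T[:3,3]
def cloud(name,c,T,depth):
    v,u=np.mgrid[0:depth.shape[0],0:depth.shape[1]]
    P=unproj(c,T,np.c_[u.ravel(),v.ravel()],depth.ravel()).reshape(depth.shape+(3,))
    P[depth<=0]=np.nan; return P
def save(n,img): cv2.imwrite("pics/"+n,img[:,:,::-1])
E
python3 - <<'E'
from h import *
o=get_obs(); print(o)
out=[]
for n in ["scene","top"]:
    c,T=cam(n); print(n,c)
    im,d=read_camera(n); np.savez(f"{n}.npz",im=im,d=d); save(n+"0.png",im)
    P=cloud(n,c,T,d)
    for nm in ["round_lid_grip","square_lid_grip","shaker_rim","tub_rim","stand_a_slope","stand_b_slope","spout_top"]:
        for r in pinpoint(n,nm)[:3]:
            u,v=np.round(r["uv"]).astype(int)
            print(n,nm,np.round(r["uv"],1),round(r["conf"],2),np.round(P[v,u],3) if 0<=v<420 and 0<=u<560 else '')
print(calibration("wrist"))
E
```

```text
pics
{'time_s': 0.0, 'qpos': array([-70.46673708,  18.43982642,  -4.01341558,  83.17303087,
         1.29425897,  78.54194634,  -3.25930046]), 'joint_velocities': array([-0.08672691,  0.0205934 , -0.04768645,  0.11113049, -0.01624277,
       -0.00834732,  0.04403572]), 'effort': array([-1.76418282e-03, -4.91292429e+01, -4.04916890e-01, -3.12526774e+01,
       -6.40500477e-02,  4.34371771e-02,  2.00525628e-04]), 'tool_pos': array([0.20854846, 0.61500748, 0.19616898]), 'tool_rot': array([-1.79890388e+02,  5.66353032e-03,  1.61274994e+02]), 'force': array([-0.41521774, -0.63500738,  0.22130322]), 'wrist_torque': array([-0.02381354, -0.01137826, -0.01451351]), 'grip_width': 0.08730197865264284}
scene {'intrinsics': array([[492.3415334 ,   0.        , 278.08540056],
       [  0.        , 492.3415334 , 210.26656395],
       [  0.        ,   0.        ,   1.        ]]), 'k1': -0.16834773386560067, 'cam_to_world': array([[-0.88245901, -0.31822871,  0.34640524,  0.91264891],
       [ 0.47007488, -0.56968221,  0.67416006,  0.68944443],
       [-0.01719619,  0.75775502,  0.65231252,  0.7953829 
[... 1653 characters left out ...]
op [239.8 170.3] 0.62 [0.647 0.124 0.033]
top spout_top [167.  165.3] 0.5 [0.659 0.304 0.037]
top spout_top [150.1 311.3] 0.5 [0.306 0.332 0.031]
{'intrinsics': array([[307.93462452,   0.        , 282.07805445],
       [  0.        , 307.93462452, 206.64956079],
       [  0.        ,   0.        ,   1.        ]]), 'k1': -0.012819027786290184, 'T_tool_cam': array([[-1.16383353e-03,  9.69217673e-01,  2.46202657e-01,
         6.82137949e-02],
       [ 9.99999106e-01,  9.65881204e-04,  9.24780240e-04,
         1.29318926e-03],
       [ 6.58510833e-04,  2.46203513e-01, -9.69217930e-01,
        -1.86889774e-01],
       [ 0.00000000e+00,  0.00000000e+00,  0.00000000e+00,
         1.00000000e+00]])}
```

View pics/scene0.png

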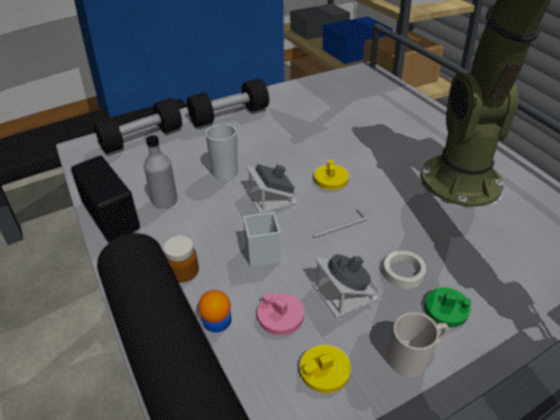

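View pics/top0.png

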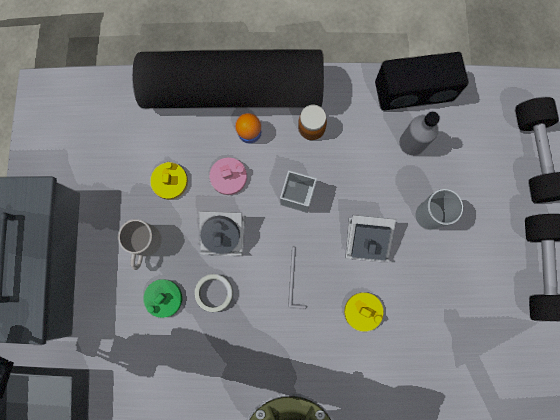

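The scene view shows the grey round lid on stand_a at about (348,268) and the square lid on stand_b at (275,178). The tub is at (262,238) and the shaker at (222,150). The top view shows them at (220,233), (371,238), (298,188) and (445,207), with stand lips towards the robot. I'll take the wrist camera to stand_a.

>>> drive_tool(moves="-0.403 -0.344 -0.06 -19 1;-0.403 -0.344 -0.06 -19 1;-0.403 -0.344 -0.06 -19 1;-0.403 -0.344 -0.06 -19 1;-0.403 -0.344 -0.06 -19 1;-0.403 -0.344 -0.06 -19 1;-0.403 -0.344 -0.06 -19 1;-0.403 -0.344 -0.06 -19 1", grip_force=25)

```text
time_s: 1.6
tool_pos: [0.4129, 0.2724, 0.2429]
tool_rot: [179.9, 0.0, -179.7]
force: [1.2, 0.5, 0.4]
grip_width: 0.0869
```

>>> drive_tool(moves="-0.057 -0.107 0 0 1;-0.057 -0.107 0 0 1;-0.057 -0.107 0 0 1;-0.057 -0.107 0 0 1;-0.057 -0.107 0 0 1;-0.057 -0.107 0 0 1;-0.057 -0.107 0 0 1;-0.057 -0.107 0 0 1")

```text
time_s: 2.4
tool_pos: [0.4692, 0.1686, 0.2422]
tool_rot: [180.0, -0.0, -179.6]
force: [0.4, -0.0, -0.5]
grip_width: 0.0874
```

Run:
```python
from h import *
o=get_obs(); print(o["qpos"].round(1),o["tool_pos"].round(4),o["tool_rot"].round(2))
c,T=cam("wrist"); im,d=read_camera("wrist"); np.savez("wa.npz",im=im,d=d,T=T); save("wa.png",im)
P=cloud("wrist",c,T,d)
for nm in ["round_lid_grip","spout_top","stand_a_slope","round_lid_seat"]:
    for r in pinpoint("wrist",nm)[:3]:
        u,v=np.round(r["uv"]).astype(int); print(nm,np.round(r["uv"],1),round(r["conf"],2),np.round(P[v,u],4))
```

```text
[-39.6  -1.7  16.5 100.7   0.5  80.9  67.2] [0.4692 0.1686 0.2422] [ 180.    -0.  -179.6]
round_lid_grip [397.8  75.3] 0.95 [0.3398 0.3043 0.0448]
round_lid_grip [272.7 300. ] 0.76 [0.633  0.1583 0.0459]
round_lid_grip [279.1 194.7] 0.58 [0.4733 0.1666 0.0934]
spout_top [423.7  53.4] 0.7 [0.3139 0.3358 0.0359]
spout_top [250.9 306.1] 0.63 [0.6491 0.1263 0.0354]
spout_top [280.4 220.3] 0.47 [0.5005 0.1678 0.0996]
stand_a_slope [279.5 196.7] 0.33 [0.4753 0.1677 0.0944]
round_lid_seat [280.2 199.2] 0.77 [0.4779 0.1677 0.0931]
round_lid_seat [372.7 284.7] 0.77 [0.4747 0.2142 0.2941]
round_lid_seat [392.2  75.9] 0.61 [0.3408 0.2978 0.0436]
```

View pics/wa.png

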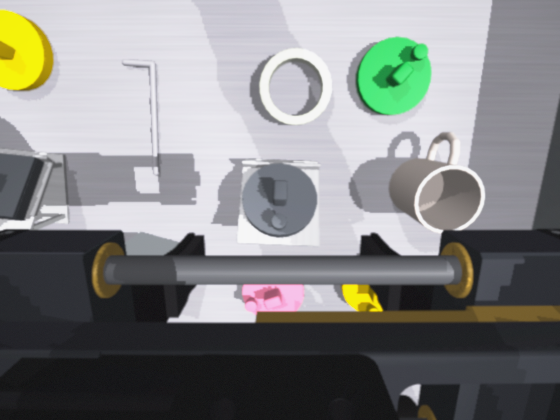

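The wrist view shows the round lid at (279,198) with its block at (280,190), long side across the slope line. The spout is on the uphill side at (279,219). The block's 16 mm faces already line up with the jaws.

```bash
cat >> h.py <<'E'
def lidfit(P,c0,rad=0.05,tilt=32,rng=np.random.default_rng(0)):
    """fit lid top plane near c0; report plane, block and spout in world"""
    Q=P.reshape(-1,3); Q=Q[np.isfinite(Q[:,0])]
    Q=Q[(np.hypot(*(Q[:,:2]-c0[:2]).T)<rad)&(Q[:,2]>0.02)&(Q[:,2]<0.16)]
    best=None
    for _ in range(1500):
        a=Q[rng.choice(len(Q),3,False)]; n=np.cross(a[1]-a[0],a[2]-a[0]); l=np.linalg.norm(n)
        if l<1e-5: continue
        n/=l; n*=np.sign(n[2])
        if abs(np.degrees(np.arccos(n[2]))-tilt)>6: continue
        s=np.abs((Q-a[0])@n)<0.0015
        if best is None or s.sum()>best[0].sum(): best=(s,)
    I=Q[best[0]]; m=I.mean(0); n=np.linalg.svd(I-m)[2][2]; n*=np.sign(n[2])
    h=(Q-m)@n
    ax=np.array([1,0,0])-n[0]*n; ax/=np.linalg.norm(ax); ay=np.cross(n,ax)
    return Q,m,n,h,ax,ay
E
python3 - <<'E'
from h import *
z=np.load("wa.npz"); c=calibration("wrist"); P=cloud("wrist",c,z["T"],z["d"])
Q,m,n,h,ax,ay=lidfit(P,np.array([.476,.168]))
print("n",n.round(3),"tilt",np.degrees(np.arccos(n[2])),"az",np.degrees(np.arctan2(n[1],n[0])),"m",m,len(Q))
print(np.histogram(h,bins=np.arange(-.03,.04,.003)))
x=(Q-m)@ax;y=(Q-m)@ay
for lo,hi in ((-.002,.002),(.024,.031),(.014,.021)):
    s=(h>lo)&(h<hi); 
    if s.sum()<5: continue
    (cx,cy),wh,an=cv2.minAreaRect(np.c_[x[s],y[s]].astype(np.float32)*1000)
    w=m+ax*cx/1e3+ay*cy/1e3+n*np.median(h[s]); (ex,ey),r=cv2.minEnclosingCircle(np.c_[x[s],y[s]].astype(np.float32)*1000)
    print(lo,s.sum(),"rect",np.round([cx,cy,*wh,an],1),"world",w.round(4),"mean",Q[s].mean(0).round(4),"circ",round(ex,1),round(ey,1),round(r,1),(m+ax*ex/1e3+ay*ey/1e3).round(4))
E
```

```text
n [-0.532  0.02   0.846] tilt 32.16727672816051 az 177.8693400315635 m [0.4821728  0.16731027 0.06610349] 4890
(array([   0,    0,    0,  127,  193,   30,   47,  139,   98, 1845, 1845,
          8,   17,   14,   20,  130,   86,   15,   66,  210,    0,    0,
          0]), array([-3.0000000e-02, -2.7000000e-02, -2.4000000e-02, -2.1000000e-02,
       -1.8000000e-02, -1.5000000e-02, -1.2000000e-02, -9.0000000e-03,
       -6.0000000e-03, -3.0000000e-03, -6.9388939e-18,  3.0000000e-03,
        6.0000000e-03,  9.0000000e-03,  1.2000000e-02,  1.5000000e-02,
        1.8000000e-02,  2.1000000e-02,  2.4000000e-02,  2.7000000e-02,
        3.0000000e-02,  3.3000000e-02,  3.6000000e-02,  3.9000000e-02]))
-0.002 3656 rect [-0.3 -0.1 90.8 91.1 33.4] world [0.4819 0.1672 0.0659] mean [0.4822 0.1672 0.0661] circ -0.8 -0.1 46.2 [0.4815 0.1672 0.0657]
0.024 276 rect [-0.3  0.  16.1 22.8 85.4] world [0.4672 0.1679 0.0894] mean [0.4679 0.1678 0.0896] circ -0.8 0.1 12.9 [0.4815 0.1674 0.0657]
0.014 220 rect [25.8 -1.1 17.  32.9 84.9] world [0.4945 0.1669 0.0949] mean [0.499  0.1666 0.0977] circ 24.9 -2.1 17.3 [0.5032 0.1655 0.0794]
```

>>> drive_tool(moves="-0.112 -0.36 -0.08 0 1;-0.112 -0.36 -0.08 0 1;-0.112 -0.36 -0.08 0 1;-0.112 -0.36 -0.08 0 1;-0.112 -0.36 -0.08 0 1;-0.112 -0.36 -0.08 0 1;-0.112 -0.36 -0.08 0 1;-0.112 -0.36 -0.08 0 1")

```text
time_s: 3.45
tool_pos: [0.5836, -0.1958, 0.3231]
tool_rot: [-179.9, 0.1, -179.9]
force: [-0.3, -0.6, -0.2]
grip_width: 0.087
```

```bash
sleep 0
python3 - <<'E'
from h import *
o=get_obs(); print(o["qpos"].round(1),o["tool_pos"].round(4),o["tool_rot"].round(2))
c,T=cam("wrist"); im,d=read_camera("wrist"); np.savez("wb.npz",im=im,d=d,T=T); save("wb.png",im)
P=cloud("wrist",c,T,d)
for nm in ["square_lid_grip","shaker_rim","tub_rim"]:
    for r in pinpoint("wrist",nm)[:2]:
        u,v=np.round(r["uv"]).astype(int); print(nm,np.round(r["uv"],1),round(r["conf"],2),np.round(P[v,u],4))
def rep(P,Q,m,n,h,ax,ay):
    x=(Q-m)@ax;y=(Q-m)@ay
    print("n",n.round(3),"m",m.round(4))
    for lo,hi in ((-.002,.002),(.024,.031)):
        s=(h>lo)&(h<hi)
        if s.sum()<5: continue
        (cx,cy),wh,an=cv2.minAreaRect(np.c_[x[s],y[s]].astype(np.float32)*1000)
        print(lo,s.sum(),"rect",np.round([cx,cy,*wh,an],1),"world",(m+ax*cx/1e3+ay*cy/1e3+n*np.median(h[s])).round(4))
rep(P,*lidfit(P,np.array([.472,-.18])))
# rims: points in a height band
Q=P.reshape(-1,3); Q=Q[np.isfinite(Q[:,0])]
for nm,c0,zz in (("shaker",(.55,-.36),.13),("tub",(.59,-.035),.09)):
    s=(np.hypot(*(Q[:,:2]-c0).T)<.075)&(np.abs(Q[:,2]-zz)<.006)
    S=Q[s]; print(nm,s.sum(),"z",np.median(S[:,2]) if s.sum() else '')
    if s.sum()>10:
        p=(S[:,:2]*1000).astype(np.float32); print(cv2.minAreaRect(p),cv2.minEnclosingCircle(p),p.min(0),p.max(0))
E
```

```text
[-14.4  14.1  38.3  77.4  -8.6  91.3 112.9] [ 0.5836 -0.1958  0.3231] [-1.7990e+02  5.0000e-02 -1.7988e+02]
square_lid_grip [292.1  84.7] 0.72 [ 0.4619 -0.1823  0.0898]
shaker_rim [161.8 151.7] 0.91 [ 0.5501 -0.3744  0.0456]
tub_rim [412.  185.6] 0.76 [0.6046 0.0123 0.0261]
tub_rim [193.1 144.4] 0.58 [ 0.5343 -0.3034  0.1285]
n [-0.527  0.052  0.848] m [ 0.47   -0.184   0.0653]
-0.002 2433 rect [-4.4  0.3 80.1 80.5 83.6] world [ 0.4663 -0.1839  0.063 ]
0.024 189 rect [-4.6  0.5 15.7 22.8 86.6] world [ 0.4515 -0.1822  0.0863]
shaker 672 z 0.12889186161967014
((541.8624267578125, -341.4981689453125), (79.60201263427734, 78.51514434814453), 89.93067169189453) ((541.9266967773438, -341.5382385253906), 40.207584381103516) [ 502.60712 -381.30014] [ 581.1272 -301.6968]
tub 582 z 0.08879840450412343
((591.0948486328125, -15.541950225830078), (70.55496978759766, 68.3060302734375), 73.85723114013672) ((590.837158203125, -16.13733673095703), 47.7403564453125) [549.2188  -58.06373] [631.8866    25.789057]
```

View pics/wb.png

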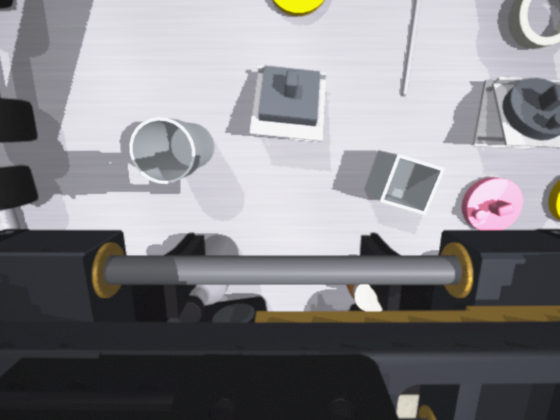

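The wrist view shows the shaker mouth at (162,151), the square lid at (291,97) with its block at (292,82), and the tub at (412,184) turned about 16°. The fits match the given sizes: shaker Ø80 at z 0.129, lid 80×80, tub about 69 at z 0.089. I'll grasp the square lid first.

>>> drive_tool(moves="0.127 0.0128 0.19 4 1;0.127 0.0128 0.19 4 1;0.127 0.0128 0.19 4 1;0.127 0.0128 0.19 4 1;0.127 0.0128 0.19 4 1;0.127 0.0128 0.19 4 1;0.127 0.0128 0.19 4 1;0.127 0.0128 0.19 4 1")

```text
time_s: 4.45
tool_pos: [0.459, -0.1795, 0.1344]
tool_rot: [-180.0, 0.2, 176.4]
force: [0.3, 0.6, -0.0]
grip_width: 0.0872
```

>>> drive_tool(moves="0.0018 -0.0038 0.03 0 1;0.0018 -0.0038 0.055 0 1;0.0018 -0.0038 0.067 0 1;0.0018 -0.0038 0.067 0 1;0.0018 -0.0038 0.067 0 0.2;0.0018 -0.0038 0.067 0 -0.2;0.0018 -0.0038 0.067 0 -0.5;0.0018 -0.0038 0.067 0 -1", grip_force=20)

```text
time_s: 5.25
tool_pos: [0.4549, -0.1836, 0.066]
tool_rot: [180.0, 0.1, 176.3]
force: [-0.4, 1.0, -0.9]
grip_width: 0.0628
```

>>> drive_tool(moves="0 0 0 0 -1;0 0 0 0 -1;0 0 0 0 -1;0 0 0 0 -1;0 0 0 0 -1;0 0 -0.005 0 -1;0 0 -0.01 0 -1;0 0 -0.015 0 -1")

```text
time_s: 6.05
tool_pos: [0.4545, -0.1836, 0.0809]
tool_rot: [-180.0, 0.0, 176.3]
force: [0.0, 0.5, -0.4]
grip_width: 0.0025
```

The gripper closed on nothing: I started lifting before the jaws had shut. I'll rise, reopen and check the lid.

>>> drive_tool(moves="0 0 -0.05 0 -1;0 0 -0.1 0 -1;-0.04 0 -0.13 0 1;-0.04 0 -0.13 0 1;-0.04 0 -0.13 0 1;-0.04 0 -0.13 0 1;-0.04 0 -0.13 0 1;-0.04 0 -0.13 0 1")

```text
time_s: 6.85
tool_pos: [0.4932, -0.186, 0.2094]
tool_rot: [180.0, -0.1, 176.2]
force: [-0.3, -0.1, 0.7]
grip_width: 0.0407
```

```bash
cat >> h.py <<'E'
def rep(Q,m,n,h,ax,ay):
    x=(Q-m)@ax;y=(Q-m)@ay
    print("n",n.round(3),"m",m.round(4),"tilt",np.degrees(np.arccos(n[2])).round(1))
    for lo,hi in ((-.002,.002),(.024,.031)):
        s=(h>lo)&(h<hi)
        if s.sum()<5: continue
        (cx,cy),wh,an=cv2.minAreaRect(np.c_[x[s],y[s]].astype(np.float32)*1000)
        print(lo,s.sum(),"rect",np.round([cx,cy,*wh,an],1),"world",(m+ax*cx/1e3+ay*cy/1e3+n*np.median(h[s])).round(4))
    t=np.radians(an); d=[ax*np.cos(t)+ay*np.sin(t)]
    print("block side az",np.degrees(np.arctan2(d[0][1],d[0][0])).round(1),d[0].round(3),"grip centre",(m+ax*cx/1e3+ay*cy/1e3+n*.014).round(4))
E
python3 - <<'E'
from h import *
o=get_obs(); print(o["qpos"].round(1),o["tool_pos"].round(4),o["tool_rot"].round(2),o["grip_width"])
c,T=cam("wrist"); im,d=read_camera("wrist"); np.savez("wc.npz",im=im,d=d,T=T); save("wc.png",im)
P=cloud("wrist",c,T,d); rep(*lidfit(P,np.array([.472,-.18])))
E
```

```text
[-19.4   2.8  38.8 100.7  -1.8  77.3 106. ] [ 0.4932 -0.186   0.2094] [ 1.7997e+02 -9.0000e-02  1.7625e+02] 0.0407125540028044
n [-0.528  0.053  0.848] m [ 0.4686 -0.183   0.0643] tilt 32.0
-0.002 4403 rect [-3.5 -0.3 79.8 80.9 83. ] world [ 0.4657 -0.1835  0.0624]
0.024 335 rect [-3.  -0.5 15.7 24.4 81.2] world [ 0.4515 -0.1822  0.0862]
block side az 82.5 [0.131 0.991 0.019] grip centre [ 0.4587 -0.1829  0.0746]
```

View pics/wc.png

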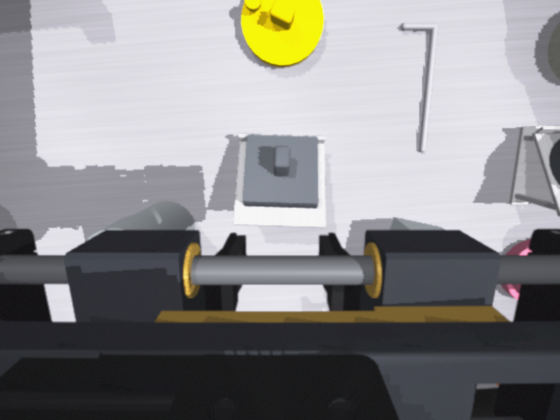

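The lid is undisturbed, at (282,171) with its block at (282,160). This time I'll pre-open to half and let the jaws shut fully before lifting.

>>> drive_tool(moves="0.0366 0.0006 0.05 2.2 0;0.0366 0.0006 0.08 2.2 0;0.0366 0.0006 0.12 2.2 0;0.0366 0.0006 0.1434 2.2 0;0.0366 0.0006 0.1434 2.2 0;0.0366 0.0006 0.1434 2.2 0;0.0366 0.0006 0.1434 2.2 -1;0.0366 0.0006 0.1434 2.2 -1", grip_force=20)

```text
time_s: 7.7
tool_pos: [0.4591, -0.1835, 0.0684]
tool_rot: [180.0, 0.2, 174.1]
force: [-1.0, 0.9, -0.2]
grip_width: 0.0341
```

>>> drive_tool(moves="0 0 0 0 -1;0 0 0 0 -1;0 0 0 0 -1;0 0 0 0 -1;0 0 0 0 -1;0 0 0 0 -1;0 0 0 0 -1;0 0 0 0 -1")

```text
time_s: 8.5
tool_pos: [0.4586, -0.1834, 0.0677]
tool_rot: [-180.0, 0.1, 174.1]
force: [-0.1, -0.2, 5.0]
grip_width: 0.0003
```

Run:
```python
from h import *
a,_=read_camera("scene"); w,_=read_camera("wrist")
A=cv2.resize(a[110:250,180:360],None,fx=3,fy=3,interpolation=cv2.INTER_CUBIC)
W=cv2.resize(w[110:310,180:380],(420,420)); 
save("wd.png",np.hstack([A[:420,:380],W])[:, :800])
```

```text
(no output)
```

View pics/wd.png

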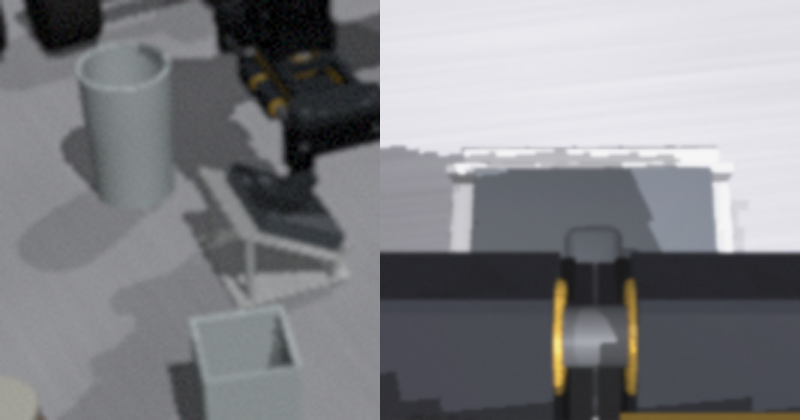

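The crop shows the closed fingers just uphill of the block (block front at (595,242), fingers below it in the picture). That points to a systematic x offset between camera and tool, so I'll compare the cameras.

Run:
```python
from h import *
o=get_obs(); print(o["tool_pos"].round(4),o["tool_rot"].round(2),o["force"].round(1),o["grip_width"])
c,T=cam("wrist"); im,d=read_camera("wrist"); np.savez("we.npz",im=im,d=d,T=T)
P=cloud("wrist",c,T,d)
# finger points in tool frame
Pt=(P.reshape(-1,3)-T[:3,3])@T[:3,:3]; Pt=Pt@np.array(c["T_tool_cam"])[:3,:3].T+np.array(c["T_tool_cam"])[:3,3]
Pt=Pt[np.isfinite(Pt[:,0])]
s=(np.abs(Pt[:,1])<.025)&(Pt[:,2]<0.01)&(Pt[:,2]>-.06)
F=Pt[s]
for z0 in np.arange(-.06,.012,.006):
    f=F[(F[:,2]>z0)&(F[:,2]<z0+.006)]
    if len(f): print("tool z",z0.round(3),len(f),"x",f[:,0].min().round(4),f[:,0].max().round(4),"y",f[:,1].min().round(4),f[:,1].max().round(4))
for n in ("scene","top"):
    z=np.load(n+".npz"); cc,TT=cam(n); PP=cloud(n,cc,TT,z["d"])
    print(n); 
    try: rep(*lidfit(PP,np.array([.468,-.183])))
    except Exception as e: print(e)
    Q=PP.reshape(-1,3);Q=Q[np.isfinite(Q[:,0])]
    for nm,c0,zz in (("shaker",(.542,-.3415),.13),("tub",(.59,-.018),.09)):
        S=Q[(np.hypot(*(Q[:,:2]-c0).T)<.06)&(np.abs(Q[:,2]-zz)<.006)]
        p=(S[:,:2]*1000).astype(np.float32)
        if len(p)>10: print(nm,len(p),cv2.minAreaRect(p),p.min(0),p.max(0))
```

```text
[ 0.4586 -0.1834  0.0677] [-1.8000e+02  1.0000e-01  1.7408e+02] [-0.2 -0.9  4.9] 0.00045829332627113264
tool z -0.06 5 x 0.0116 0.0122 y -0.0046 0.0078
tool z -0.054 122 x -0.0086 0.0128 y -0.0049 0.0081
tool z -0.048 134 x 0.0089 0.0125 y -0.0051 0.0083
tool z -0.042 135 x 0.01 0.0127 y -0.0064 0.0096
tool z -0.036 123 x 0.0101 0.0127 y -0.0067 0.0099
tool z -0.03 111 x 0.0102 0.0126 y -0.0069 0.0101
tool z -0.024 15 x 0.0087 0.0119 y -0.0048 0.0065
tool z -0.018 396 x -0.0418 0.0169 y -0.0064 0.009
tool z -0.012 27 x -0.0326 0.0165 y -0.0064 0.0084
tool z -0.006 4 x -0.0521 -0.0513 y 0.0012 0.0019
tool z 0.006 6 x 0.001 0.0025 y -0.0236 0.0188
scene
n [-0.525  0.058  0.849] m [ 0.4724 -0.1787  0.0681] tilt 31.9
-0.002 308 rect [-6.6 -5.9 83.8 83.2 84.7] world [ 0.4667 -0.1848  0.0651]
0.024 33 rect [-6.9 -3.7 16.4 24.3 81.2] world [ 0.4523 -0.1811  0.0878]
block side az 82.5 [0.131 0.991 0.014] grip centre [ 0.4592 -0.1818  0.0767]
shaker 213 ((542.328369140625, -342.4974670410156), (84.3331069946289, 79.81645202636719), 35.67740249633789) [ 504.38297 -386.8121 ] [ 583.4856 -298.5243]
tub 294 ((591.03857421875, -15.90981674194336), (73.8186264038086, 68.43697357177734), 73.6971206665039) [550.334    -60.247345] [633.7928    27.533813]
top
n [-0.53   0.063  0.845] m [ 0.4676 -0.1859  0.0644] tilt 32.3
-0.002 693 rect [-2.3  0.5 80.5 82.2 83.4] world [ 0.4655 -0.1855  0.0632]
0.024 66 rect [-1.3 -0.1 16.3 23.  83.1] world [ 0.452  -0.1844  0.0868]
block side az 84.1 [ 0.102  0.995 -0.01 ] grip centre [ 0.459  -0.1852  0.0755]
shaker 187 ((541.9346923828125, -342.95281982421875), (78.1602783203125, 79.89289093017578), 88.88762664794922) [ 502.01755 -382.201  ] [ 582.0226  -303.84167]
tub 173 ((590.3561401367188, -15.761837005615234), (67.83565521240234, 69.13373565673828), 73.40186309814453) [549.40497  -55.802406] [632.1952    24.853516]
```

Run:
```python
from h import *
c=calibration("wrist"); TC=np.array(c["T_tool_cam"])
for n in ("wa","wc","we"):
    z=np.load(n+".npz"); Pt=cloud("wrist",c,TC,z["d"])
    print(n)
    for cols in ((150,285),(285,420)):
        S=Pt[150:300,cols[0]:cols[1]].reshape(-1,3); S=S[np.isfinite(S[:,0])]
        S=S[(S[:,0]>-.03)&(S[:,0]<.02)&(S[:,2]>-.09)&(S[:,2]<.015)]
        for z0 in np.arange(-.08,.01,.01):
            f=S[(S[:,2]>z0)&(S[:,2]<z0+.01)]
            if len(f)>3: print(" z",z0.round(3),len(f),"x",f[:,0].min().round(4),f[:,0].max().round(4),"y",f[:,1].min().round(4),f[:,1].max().round(4))
        print()
z=np.load("we.npz")
w=cv2.resize(z["im"][180:290,230:330],(500,550),interpolation=cv2.INTER_CUBIC)
w=np.clip(w.astype(float)*2.2,0,255).astype(np.uint8); save("wf.png",w)
```

```text
wa
 z -0.08 331 x -0.0021 0.0096 y -0.0475 -0.0414
 z -0.07 118 x -0.0077 0.0042 y -0.0425 -0.0416
 z -0.06 141 x -0.0089 0.0127 y -0.0524 -0.0419
 z -0.05 210 x -0.0088 0.0127 y -0.0514 -0.0415
 z -0.04 201 x 0.0015 0.0129 y -0.051 -0.0416
 z -0.03 107 x -0.0005 0.0127 y -0.0506 -0.0416

 z -0.08 327 x -0.0017 0.0096 y 0.0443 0.0503
 z -0.07 119 x -0.0071 0.0041 y 0.044 0.0454
 z -0.06 146 x -0.0088 0.0125 y 0.0448 0.0554
 z -0.05 207 x -0.0088 0.0127 y 0.0443 0.0539
 z -0.04 200 x 0.0021 0.0126 y 0.0442 0.0539
 z -0.03 102 x -0.0004 0.0125 y 0.0443 0.0533

wc
 z -0.08 251 x -0.0017 0.0097 y -0.0237 -0.0185
 z -0.07 54 x -0.0074 0.0034 y -0.0189 -0.0185
 z -0.06 104 x -0.0082 0.0126 y -0.0294 -0.0188
 z -0.05 176 x -0.0092 0.0126 y -0.0277 -0.0185
 z -0.04 158 x 0.0021 0.0125 y -0.0276 -0.0185
 z -0.03 80 x 0.0002 0.0126 y -0.0273 -0.0185

 z -0.08 236 x -0.001 0.0088 y 0.0216 0.0265
 z -0.07 55 x -0.0077 0.0043 y 0.0217 0.022
 z -0.06 104 x -0.0086 0.0126 y 0.0218 0.0327
 z -0.05 177 x -0.0088 0.0127 y 0.0217 0.0314
 z -0.04 149 x 0.0021 0.0125 y 0.0217 0.0308
 z -0.03 89 x 0.0001 0.0123 y 0.0218 0.0309

we
 z -0.08 194 x -0.0005 0.0074 y -0.0035 0.0022
 z -0.07 18 x -0.0074 -0.0032 y 0.0013 0.0018
 z -0.06 37 x 0.0101 0.0124 y -0.0048 0.0023
 z -0.05 135 x -0.0086 0.0128 y -0.0057 0.0024
 z -0.04 121 x 0.0101 0.0126 y -0.0067 0.0024
 z -0.03 63 x 0.0103 0.0126 y -0.0069 0.0024
 z -0.02 254 x 0.0083 0.0168 y -0.0064 0.0025
 z -0.0 4 x 0.0018 0.0032 y -0.0377 -0.0081

 z -0.08 164 x -0.0004 0.0074 y 0.0026 0.0066
 z -0.06 32 x 0.0102 0.0127 y 0.0028 0.008
 z -0.05 100 x 0.01 0.0125 y 0.0028 0.0094
 z -0.04 94 x 0.0102 0.0127 y 0.0029 0.0099
 z -0.03 49 x 0.0102 0.0125 y 0.003 0.0101
 z -0.02 163 x 0.0086 0.0169 y 0.0031 0.009
 z -0.0 7 x 0.001 0.0032 y 0.0107 0.0382
```

View pics/wf.png

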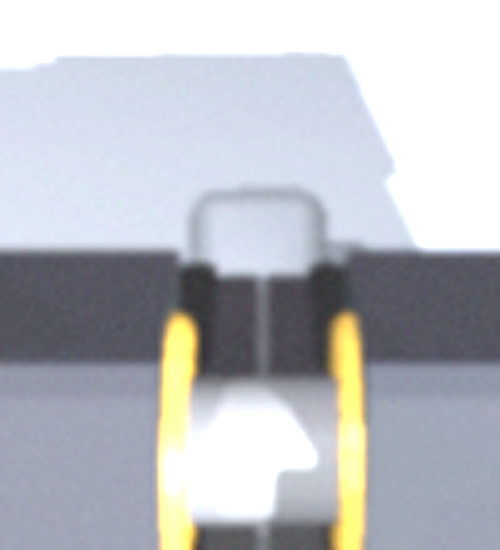

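The measurements from all views agree: the real fingertips end at tool z ≈ −0.022, not at the reported TCP. Contact on top of the block fits this too. I'll lift, open, and go 22 mm lower in small steps.

>>> drive_tool(moves="0 -0.001 -0.03 0 -1;0 -0.001 -0.035 0 0;0 -0.001 -0.035 0 0;0 -0.001 -0.035 0 0;0 -0.001 -0.035 0 0;0 -0.001 -0.035 0 0;0 -0.001 -0.035 0 0;0 -0.001 -0.015 0 0", grip_force=15)

```text
time_s: 9.45
tool_pos: [0.4598, -0.1847, 0.0835]
tool_rot: [-180.0, 0.3, 174.1]
force: [0.9, -0.1, 0.1]
grip_width: 0.0423
```

>>> drive_tool(moves="0 0 0.015 0 0;0 0 0.022 0 0;0 0 0.026 0 0;0 0 0.03 0 0;0 0 0.032 0 0;0 0 0.034 0 0;0 0 0.034 0 0;0 0 0.034 0 0")

```text
time_s: 10.25
tool_pos: [0.4578, -0.1841, 0.0481]
tool_rot: [180.0, 0.0, 174.1]
force: [-0.4, 0.0, -0.0]
grip_width: 0.0434
```

>>> drive_tool(moves="0 0 0.002 0 -1;0 0 0.002 0 -1;0 0 0.002 0 -1;0 0 0.002 0 -1;0 0 0.002 0 -1;0 0 0.002 0 -1;0 0 0.002 0 -1;0 0 0.002 0 -1")

```text
time_s: 11.05
tool_pos: [0.4577, -0.1841, 0.0459]
tool_rot: [180.0, 0.0, 174.1]
force: [-0.5, 0.3, -0.2]
grip_width: 0.0156
```

Gripped (15.6 mm, the block's width). I'll lift and carry it to just beside the tub's hook-on position, turning the lid to the tub's sides.

>>> drive_tool(moves="0 0 -0.03 0 -1;0 0 -0.07 0 -1;0 0 -0.11 0 -1;0 0 -0.15 0 -1;-0.02 0.04 -0.154 5 -1;-0.045 0.09 -0.154 10.3 -1;-0.07 0.14 -0.154 10.3 -1;-0.0925 0.185 -0.154 10.3 -1")

```text
time_s: 11.85
tool_pos: [0.563, -0.0181, 0.1999]
tool_rot: [180.0, 0.0, 163.7]
force: [0.1, -0.4, -0.2]
grip_width: 0.016
```

Run:
```python
from h import *
o=get_obs(); print(o["tool_pos"].round(4),o["tool_rot"].round(2),o["force"].round(1),o["grip_width"])
c,T=cam("wrist"); im,d=read_camera("wrist"); np.savez("wg.npz",im=im,d=d,T=T)
P=cloud("wrist",c,T,d)
Pt=cloud("wrist",c,np.array(c["T_tool_cam"]),d).reshape(-1,3); Pt=Pt[np.isfinite(Pt[:,0])]
# lid top plane in tool frame
s=(Pt[:,0]>.016)&(Pt[:,0]<.055)&(np.abs(Pt[:,1])<.04)&(Pt[:,2]>-.03)&(Pt[:,2]<.05); S=Pt[s]
m=np.median(S,0); 
for _ in range(5):
    nn=np.linalg.svd(S-S.mean(0),full_matrices=False)[2][2]; r=np.abs((S-S.mean(0))@nn); S=S[r<max(.0015,np.percentile(r,85))]
nn*=np.sign(-nn[2]); print("lid normal in tool",nn.round(3),len(S),"mean",S.mean(0).round(4),"tilt",np.degrees(np.arccos(-nn[2])))
Q=cloud("top",*cam("top"),read_camera("top")[1]).reshape(-1,3);Q=Q[np.isfinite(Q[:,0])]
S=Q[(np.hypot(*(Q[:,:2]-(.59,-.018)).T)<.06)&(np.abs(Q[:,2]-.09)<.006)]; print(cv2.minAreaRect((S[:,:2]*1000).astype(np.float32)))
```

```text
[ 0.563  -0.0181  0.1999] [1.7996e+02 1.0000e-02 1.6375e+02] [ 0.1 -0.4 -0.2] 0.015997774287970678
lid normal in tool [ 0.552 -0.001 -0.834] 2064 mean [0.0207 0.0008 0.0016] tilt 33.5049702501327
((0.0, 0.0), (0.0, 0.0), 0.0)
```

>>> drive_tool(moves="0 0 0.02 0 -1;0 0 0.04 0 -1;0 0 0.06 0 -1;0 0 0.075 0 -1;0 0 0.08 0 -1;0 0 0.08 0 -1;0 0 0.08 0 -1;0 0 0.08 0 -1")

```text
time_s: 12.75
tool_pos: [0.563, -0.0199, 0.121]
tool_rot: [180.0, 0.1, 163.8]
force: [-0.4, 0.2, -0.4]
grip_width: 0.0159
```

>>> drive_tool(moves="-0.0026 0.0116 0 0 -1;-0.0026 0.0116 0 0 -1;-0.0026 0.0116 0 0 -1;-0.0026 0.0116 0.01 0 -1;-0.0026 0.0116 0.018 0 -1;-0.0026 0.0116 0.022 0 -1;-0.0026 0.0116 0.022 0 -1;-0.0026 0.0116 0.022 0 -1", grip_force=8)

```text
time_s: 13.55
tool_pos: [0.5679, -0.0096, 0.0977]
tool_rot: [-180.0, -0.0, 163.8]
force: [0.3, 0.3, 0.3]
grip_width: 0.0161
```

>>> drive_tool(moves="-0.0016 0 0.003 0 -1;-0.0016 0 0.0047 0 -1;-0.0022 0 0.006 0 -1;-0.0026 0 0.0075 0 -1;-0.005 0 0.0081 0 -1;-0.008 0 0.0087 0 -1;-0.011 0 0.01 0 -1;-0.014 0 0.0112 0 -1")

```text
time_s: 14.35
tool_pos: [0.5815, -0.0133, 0.0865]
tool_rot: [180.0, -0.0, 163.8]
force: [-1.8, 0.0, 1.1]
grip_width: 0.0159
```

>>> drive_tool(moves="-0.0025 0 0.002 0 -1;-0.005 0 0.0037 0 -1;-0.007 0 0.0055 0 -1;-0.0085 0 0.0073 0 -1;-0.009 0 0.0085 0 -1;-0.009 0 0.0095 0 -1;-0.009 0 0.0105 0 -1;-0.009 0 0.0105 0 -1")

```text
time_s: 15.15
tool_pos: [0.5915, -0.0162, 0.0776]
tool_rot: [179.9, 0.2, 163.8]
force: [-0.5, 1.0, 7.2]
grip_width: 0.0157
```

```bash
cat > m.py <<'E'
from h import *
import sys
# usage: m.py cx cy rimz : plane of lid top near (cx,cy) in all cameras
cx,cy,rz,half=map(float,sys.argv[1:5])
o=get_obs(); print(o["tool_pos"].round(4),o["force"].round(1),o["grip_width"].round(4),o["time_s"])
for n in sys.argv[5].split(","):
    c,T=cam(n); im,d=read_camera(n); Q=cloud(n,c,T,d).reshape(-1,3); Q=Q[np.isfinite(Q[:,0])]
    S=Q[(np.hypot(Q[:,0]-cx,Q[:,1]-cy)<half)&(np.abs(Q[:,2]-rz-.006)<.014)]
    if len(S)<30: print(n,len(S)); continue
    z0=np.median(S[:,2]); S=S[np.abs(S[:,2]-z0)<.008]
    for _ in range(6):
        m=S.mean(0); nn=np.linalg.svd(S-m,full_matrices=False)[2][2]; r=np.abs((S-m)@nn); S=S[r<max(.0015,np.percentile(r,92))]
    nn*=np.sign(nn[2]); B=cv2.minAreaRect((S[:,:2]*1000).astype(np.float32))
    print(n,len(S),"normal",nn.round(3),"mean z",(m[2]-rz).round(4),"above rim (want .004); rect",np.round([*B[0],*B[1],B[2]],1))
E
python3 m.py .591 -.0156 .09 .055 wrist,scene
```

```text
Traceback (most recent call last):
  File "m.py", line 5, in <module>
    o=get_obs(); print(o["tool_pos"].round(4),o["force"].round(1),o["grip_width"].round(4),o["time_s"])
                                                                  ^^^^^^^^^^^^^^^^^^^^^
AttributeError: 'float' object has no attribute 'round'
```

7 N upward at the expected seated height. I'll release, rise and check.

>>> drive_tool(moves="0 0 0 0 0;0 0 0 0 0;0 0 0 0 0;0 0 0 0 0;0 0 -0.04 0 0;0 0 -0.08 0 0;-0.02 0 -0.13 0 0;-0.04 0 -0.15 0 0")

```text
time_s: 15.95
tool_pos: [0.6302, -0.027, 0.2309]
tool_rot: [179.8, 0.3, 163.8]
force: [0.7, -0.0, -0.4]
grip_width: 0.043
```

```bash
sed -i 's/o\["grip_width"\].round(4)/o["grip_width"]/' m.py; python3 m.py .591 -.0156 .09 .055 wrist,scene
```

```text
[ 0.6302 -0.027   0.2309] [ 0.7 -0.  -0.4] 0.04295373415907756 15.95
wrist 5200 normal [-0.     0.001  1.   ] mean z 0.0034 above rim (want .004); rect [587.7 -13.5  80.   78.3  73.7]
scene 611 normal [-0.004 -0.004  1.   ] mean z 0.0051 above rim (want .004); rect [588.2 -13.4  83.4  80.2  73.8]
```

The square lid is seated: level within 0.005 rad and 3.4–5 mm top-face height against 4 mm. Next is the round lid.

>>> drive_tool(moves="0.2051 0.1429 0.09 -12.2 0;0.2051 0.1429 0.09 -12.2 0;0.2051 0.1429 0.09 -12.2 0;0.2051 0.1429 0.09 -12.2 0;0.2051 0.1429 0.09 -12.2 0;0.2051 0.1429 0.09 -12.2 0;0.2051 0.1429 0.09 -12.2 0;0.2051 0.1429 0.09 -12.2 0", grip_force=15)

```text
time_s: 16.85
tool_pos: [0.4715, 0.1665, 0.1358]
tool_rot: [-179.9, -0.0, 176.0]
force: [0.6, -0.9, 0.4]
grip_width: 0.0436
```

>>> drive_tool(moves="-0.0015 0.001 0.03 0 0;-0.0015 0.001 0.055 0 0;-0.0015 0.001 0.07 0 0;-0.0015 0.001 0.078 0 0;-0.0015 0.001 0.083 0 0;-0.0015 0.001 0.087 0 0;-0.0015 0.001 0.087 0 0;-0.0015 0.001 0.087 0 -1")

```text
time_s: 17.65
tool_pos: [0.4736, 0.1685, 0.0498]
tool_rot: [180.0, 0.1, 176.0]
force: [-0.3, -0.7, 0.1]
grip_width: 0.0405
```

>>> drive_tool(moves="0 0 0 0 -1;0 0 0 0 -1;0 0 0 0 -1;0 0 0 0 -1;0 0 0 0 -1;0 0 0 0 -1;0 0 0 0 -1;0 0 0 0 -1")

```text
time_s: 18.45
tool_pos: [0.473, 0.1684, 0.0493]
tool_rot: [180.0, -0.0, 176.0]
force: [-0.2, -1.4, 3.3]
grip_width: 0.0159
```

>>> drive_tool(moves="0 0 -0.03 0 -1;0 0 -0.07 0 -1;0 0 -0.11 0 -1;0 0 -0.15 0 -1;-0.005 -0.03 -0.172 0 -1;-0.01 -0.07 -0.172 0 -1;-0.018 -0.115 -0.172 0 -1;-0.025 -0.16 -0.172 0 -1")

```text
time_s: 19.25
tool_pos: [0.4869, 0.0056, 0.2212]
tool_rot: [180.0, 0.1, 176.0]
force: [0.1, 0.2, -0.1]
grip_width: 0.0157
```

>>> drive_tool(moves="-0.007 -0.045 0 0 -1;-0.014 -0.09 0 0 -1;-0.021 -0.135 0 0 -1;-0.028 -0.18 0 0 -1;-0.035 -0.225 0 0 -1;-0.042 -0.27 0 0 -1;-0.048 -0.31 0 0 -1;-0.053 -0.344 0 0 -1")

```text
time_s: 20.05
tool_pos: [0.5152, -0.3423, 0.2207]
tool_rot: [-180.0, -0.0, 175.9]
force: [0.6, 0.6, -0.3]
grip_width: 0.0162
```

>>> drive_tool(moves="0 0 0 0 -1;0 0 0 0 -1;0 0 0 0 -1;0 0 0 0 -1;0 0 0 0 -1;0 0 0 0 -1;0 0 0 0 -1;0 0 0 0 -1")

```text
time_s: 20.85
tool_pos: [0.5156, -0.3396, 0.2213]
tool_rot: [180.0, 0.0, 176.0]
force: [-1.1, -0.1, -0.5]
grip_width: 0.0158
```

Run:
```python
from h import *
o=get_obs(); print(o["qpos"].round(1),o["tool_pos"].round(4),o["tool_rot"].round(2),o["grip_width"])
c=calibration("wrist"); im,d=read_camera("wrist")
Pt=cloud("wrist",c,np.array(c["T_tool_cam"]),d).reshape(-1,3); Pt=Pt[np.isfinite(Pt[:,0])]
S=Pt[(Pt[:,0]>.016)&(Pt[:,0]<.055)&(np.abs(Pt[:,1])<.03)&(Pt[:,2]>-.03)&(Pt[:,2]<.05)]
for _ in range(5):
    nn=np.linalg.svd(S-S.mean(0),full_matrices=False)[2][2]; r=np.abs((S-S.mean(0))@nn); S=S[r<max(.0015,np.percentile(r,85))]
nn*=np.sign(-nn[2]); print("lid normal in tool",nn.round(3),len(S),"mean",S.mean(0).round(4))
for n in ("scene","top"):
    Q=cloud(n,*cam(n),read_camera(n)[1]).reshape(-1,3);Q=Q[np.isfinite(Q[:,0])]
    S=Q[(np.hypot(*(Q[:,:2]-(.542,-.342)).T)<.06)&(np.abs(Q[:,2]-.13)<.006)]; print(n,len(S),cv2.minAreaRect((S[:,:2]*1000).astype(np.float32)) if len(S)>9 else '')
```

```text
[ -7.8  17.6  48.4  87.6 -13.3  80.7 127.4] [ 0.5156 -0.3396  0.2213] [1.7999e+02 2.0000e-02 1.7600e+02] 0.01576173509839558
lid normal in tool [ 0.55  -0.004 -0.835] 1826 mean [0.0219 0.0011 0.0033]
scene 213 ((543.0678100585938, -341.3103942871094), (82.31922149658203, 80.6554946899414), 36.090755462646484)
top 45 ((526.3359985351562, -317.2037048339844), (66.27471160888672, 17.3021240234375), 30.564878463745117)
```

>>> drive_tool(moves="0 0 0.02 0 -1;0 0 0.04 0 -1;0 0 0.06 0 -1;0 0 0.07 0 -1;0 0 0.076 0 -1;0 0 0.079 0 -1;0 0 0.079 0 -1;0 0 0.079 0 -1", grip_force=8)

```text
time_s: 21.8
tool_pos: [0.5159, -0.3403, 0.143]
tool_rot: [-180.0, 0.1, 176.0]
force: [0.1, 1.1, -0.1]
grip_width: 0.0161
```

>>> drive_tool(moves="-0.001 0 0.004 0 -1;-0.002 0 0.007 0 -1;-0.003 0 0.0086 0 -1;-0.0055 0 0.0094 0 -1;-0.008 0 0.0101 0 -1;-0.0105 0 0.0109 0 -1;-0.0137 0 0.0125 0 -1;-0.0168 0 0.0141 0 -1")

```text
time_s: 22.6
tool_pos: [0.5325, -0.3411, 0.128]
tool_rot: [-180.0, 0.0, 176.0]
force: [-0.8, 0.5, 1.4]
grip_width: 0.0161
```

>>> drive_tool(moves="-0.0028 0 0.0015 0 -1;-0.0055 0 0.0034 0 -1;-0.0072 0 0.0055 0 -1;-0.0086 0 0.0075 0 -1;-0.0086 0 0.0087 0 -1;-0.0086 0 0.0097 0 -1;-0.0086 0 0.0107 0 -1;-0.0086 0 0.0107 0 -1")

```text
time_s: 23.4
tool_pos: [0.542, -0.3434, 0.12]
tool_rot: [-179.9, 0.2, 176.0]
force: [-2.9, 1.0, 10.9]
grip_width: 0.0163
```

>>> drive_tool(moves="0 0 0 0 0;0 0 0 0 0;0 0 0 0 0;0 0 0 0 0;0 0 -0.04 0 0;0 0 -0.08 0 0;-0.02 0 -0.11 0 -1;-0.04 0 -0.13 0 -1")

```text
time_s: 24.2
tool_pos: [0.5825, -0.345, 0.2507]
tool_rot: [-179.9, 0.3, 176.0]
force: [0.2, -0.4, -0.3]
grip_width: 0.034
```

```bash
python3 m.py .542 -.342 .13 .06 wrist,scene
python3 - <<'E'
from h import *
c,T=cam("wrist"); im,d=read_camera("wrist"); save("wh.png",im); P=cloud("wrist",c,T,d); Q=P.reshape(-1,3); Q=Q[np.isfinite(Q[:,0])]
Q=Q[np.hypot(Q[:,0]-.542,Q[:,1]+.342)<.055]
for lo,hi,n in ((.132,.137,"top"),(.143,.156,"spout"),(.157,.168,"block")):
    S=Q[(Q[:,2]>lo)&(Q[:,2]<hi)]
    if len(S)>5:
        B=cv2.minAreaRect((S[:,:2]*1000).astype(np.float32)); print(n,len(S),np.round([*B[0],*B[1],B[2]],1),"z",np.median(S[:,2]).round(4),"mean",S.mean(0).round(4),"circ",cv2.minEnclosingCircle((S[:,:2]*1000).astype(np.float32)))
E
```

```text
[ 0.5825 -0.345   0.2507] [ 0.2 -0.4 -0.3] 0.03400128320978466 24.2
wrist 5350 normal [-0.206  0.087  0.975] mean z 0.0099 above rim (want .004); rect [ 529.6 -338.    91.3   78.9   69.2]
scene 268 normal [-0.16   0.099  0.982] mean z 0.01 above rim (want .004); rect [ 529.6 -330.2   91.3   70.5   57.8]
top 1839 [ 513.4 -324.3   89.5   34.7   59.8] z 0.1346 mean [ 0.5125 -0.3255  0.1346] circ ((526.463134765625, -331.8526611328125), 44.73626708984375)
spout 1939 [ 550.8 -347.9   82.1   48.3   44.5] z 0.1457 mean [ 0.5543 -0.3514  0.146 ] circ ((543.999267578125, -341.717529296875), 42.94797134399414)
block 713 [ 545.1 -334.5   17.2   55.7   85.9] z 0.165 mean [ 0.5428 -0.3348  0.1649] circ ((544.7705078125, -334.7443542480469), 28.139938354492188)
```

View pics/wh.png

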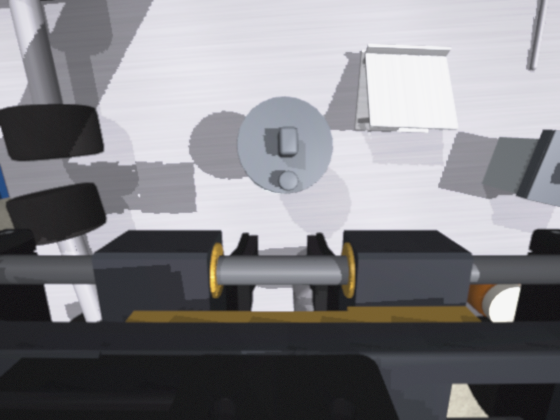

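The lid is sitting tilted about 13° (lid at (286,145) in the picture), so it is not down. I'll measure the lid and cup separately.

```bash
cat > n.py <<'E'
from h import *
from scipy.optimize import least_squares
def go(c0=(.535,-.340)):
    c,T=cam("wrist"); im,d=read_camera("wrist"); P=cloud("wrist",c,T,d); Q=P.reshape(-1,3); Q=Q[np.isfinite(Q[:,0])]
    Q=Q[(np.hypot(Q[:,0]-c0[0],Q[:,1]-c0[1])<.065)&(Q[:,2]>.115)&(Q[:,2]<.185)]
    rng=np.random.default_rng(1); best=0
    for _ in range(1500):
        a=Q[rng.choice(len(Q),3,False)]; n=np.cross(a[1]-a[0],a[2]-a[0]); l=np.linalg.norm(n)
        if l<1e-5 or abs(n[2])/l<.8: continue
        n/=l*np.sign(n[2]); s=np.abs((Q-a[0])@n)<.0012
        if s.sum()>best: best=s.sum(); I=Q[s]
    m=I.mean(0); n=np.linalg.svd(I-m,full_matrices=False)[2][2]; n*=np.sign(n[2])
    ax=np.array([1,0,0])-n[0]*n; ax/=np.linalg.norm(ax); ay=np.cross(n,ax)
    q=lambda S:np.c_[(S-m)@ax,(S-m)@ay]
    h=(Q-m)@n; (cx,cy),r=cv2.minEnclosingCircle(q(I).astype(np.float32)*1000)
    C=m+ax*cx/1e3+ay*cy/1e3
    print("normal",n.round(3),"tilt",np.degrees(np.arccos(n[2])).round(1),"top centre",C.round(4),"r",round(r,1),best)
    for lo,hi,nm in ((.0255,.031,"block"),(.008,.021,"spout")):
        k=(h>lo)&(h<hi); S=Q[k]
        if nm=="spout": S=S[np.hypot(*(q(S)-np.array([cx,cy])/1e3).T)>.024]
        if len(S)>5: print(nm,len(S),"h",np.percentile((S-m)@n,[10,50,90]).round(4),"in lid",(q(S).mean(0)*1e3-[cx,cy]).round(1),"world",S.mean(0).round(4))
    c,T=cam("scene"); im,d=read_camera("scene"); Q=cloud("scene",c,T,d).reshape(-1,3); Q=Q[np.isfinite(Q[:,0])]
    S=Q[(np.hypot(Q[:,0]-.542,Q[:,1]+.342)<.06)&(Q[:,2]>.025)&(Q[:,2]<.105)]
    f=lambda p:np.hypot(S[:,0]-p[0]-p[2]*(S[:,2]-.065),S[:,1]-p[1]-p[3]*(S[:,2]-.065))-(.036+.004*S[:,2]/.13)
    print("shaker",len(S),least_squares(f,[.542,-.342,0,0],loss="soft_l1",f_scale=.002).x.round(4), get_obs()["time_s"])
go()
E
python3 n.py
```

```text
normal [-0.198  0.103  0.975] tilt 12.9 top centre [ 0.5326 -0.3364  0.1399] r 45.9 5890
block 479 h [0.0265 0.0278 0.0287] in lid [ 0.1 -0.1] world [ 0.5273 -0.3337  0.167 ]
spout 309 h [0.0168 0.0178 0.0188] in lid [33.9 -2.3] world [ 0.5623 -0.3362  0.1641]
shaker 698 [ 0.5427 -0.3434  0.0137  0.019 ] 24.45
```

The lid top centre is 12 mm off the mouth centre towards the robot, so the low skirt isn't hooked. The cup hasn't moved. I'll regrip the block, lift 9 mm, recentre and repeat the tuck with a firmer grip.

>>> drive_tool(moves="0.03 0.004 0.03 0 0;0.0547 0.0062 0.05 0 0;0.0547 0.0062 0.07 0 0;0.0547 0.0062 0.07 0 0;0.0547 0.0062 0.07 0 0;0.0547 0.0062 0.08 0 0;0.0547 0.0062 0.09 0 0;0.0547 0.0062 0.09 0 0", grip_force=15)

```text
time_s: 25.25
tool_pos: [0.526, -0.3338, 0.1557]
tool_rot: [180.0, -0.1, 176.0]
force: [0.1, -0.6, -0.6]
grip_width: 0.0434
```

>>> drive_tool(moves="-0.0025 -0.001 0.012 0 0;-0.0025 -0.001 0.02 0 0;-0.0025 -0.001 0.026 0 0;-0.0025 -0.001 0.03 0 0;-0.0025 -0.001 0.03 0 0;-0.0025 -0.001 0.03 0 -1;-0.0025 -0.001 0.03 0 -1;-0.0025 -0.001 0.03 0 -1")

```text
time_s: 26.05
tool_pos: [0.5292, -0.3357, 0.1278]
tool_rot: [-180.0, 0.0, 176.0]
force: [0.2, -0.6, -1.0]
grip_width: 0.0273
```

>>> drive_tool(moves="0 0 0 0 -1;0 0 0 0 -1;0 0 0 0 -1;0 0 0 0 -1;0 0 -0.003 0 -1;0 0 -0.006 0 -1;0 0 -0.01 0 -1;0 0 -0.01 0 -1")

```text
time_s: 26.85
tool_pos: [0.5293, -0.3356, 0.138]
tool_rot: [-180.0, 0.0, 176.0]
force: [-0.6, -0.7, -1.0]
grip_width: 0.016
```

```bash
cat > t.py <<'E'
from h import *
o=get_obs(); print(o["tool_pos"].round(4),o["tool_rot"].round(2),o["force"].round(1),o["grip_width"],o["time_s"])
c=calibration("wrist"); im,d=read_camera("wrist")
Pt=cloud("wrist",c,np.array(c["T_tool_cam"]),d).reshape(-1,3); Pt=Pt[np.isfinite(Pt[:,0])]
S=Pt[(Pt[:,0]>.016)&(Pt[:,0]<.06)&(np.abs(Pt[:,1])<.035)&(Pt[:,2]>-.03)&(Pt[:,2]<.012)]
rng=np.random.default_rng(1); best=0
for _ in range(800):
    a=S[rng.choice(len(S),3,False)]; n=np.cross(a[1]-a[0],a[2]-a[0]); l=np.linalg.norm(n)
    if l<1e-5 or abs(n[2])/l<.75: continue
    n/=-l*np.sign(n[2]); s=np.abs((S-a[0])@n)<.001
    if s.sum()>best: best=s.sum(); I=S[s]
m=I.mean(0); n=np.linalg.svd(I-m,full_matrices=False)[2][2]; n*=-np.sign(n[2])
A=Pt[np.abs((Pt-m)@n)<.0015]; A=A[np.hypot(A[:,0],A[:,1])<.075]
ax=np.array([1,0,0])-n[0]*n; ax/=np.linalg.norm(ax); ay=np.cross(n,ax)
q=np.c_[(A-m)@ax,(A-m)@ay]
# circle fit with outline: far edge (tool +x side)
e=[]
for t in np.arange(-60,61,5):
    u=np.array([np.cos(np.radians(t)),np.sin(np.radians(t))]); e.append(q[np.argmax(q@u)])
e=np.array(e)
from scipy.optimize import least_squares
f=least_squares(lambda p:np.hypot(e[:,0]-p[0],e[:,1]-p[1])-.046,[-.02,0],loss="soft_l1",f_scale=.001).x
C=m+ax*f[0]+ay*f[1]; G=C+.014*n
print("normal(tool)",n.round(3),best,"tilt",np.degrees(np.arccos(-n[2])).round(1),"top centre",C.round(4),"grip centre in tool",G.round(4))
T=pose(o); print("grip world",(T[:3,:3]@G+T[:3,3]).round(4),"n world",(T[:3,:3]@n).round(3))
E
python3 t.py
```

```text
[ 0.5293 -0.3356  0.138 ] [-1.8000e+02  5.0000e-02  1.7599e+02] [-0.6 -0.7 -1. ] 0.016042776079216364 26.85
normal(tool) [ 0.19   0.042 -0.981] 3292 tilt 11.2 top centre [-0.0051  0.0008 -0.0118] grip centre in tool [-0.0024  0.0014 -0.0256]
grip world [ 0.5318 -0.3344  0.1636] n world [-0.188  0.055  0.981]
```

>>> drive_tool(moves="0 -0.004 0 0 -1;0 -0.007 0 0 -1;-0.0025 -0.007 0 0 -1;-0.005 -0.007 0 0 -1;-0.005 -0.007 0 0 -1;-0.005 -0.007 0.003 0 -1;-0.005 -0.007 0.006 0 -1;-0.005 -0.007 0.008 0 -1")

```text
time_s: 27.7
tool_pos: [0.5333, -0.3427, 0.1288]
tool_rot: [180.0, -0.0, 176.0]
force: [0.4, -0.4, -0.3]
grip_width: 0.0162
```

```bash
python3 t.py
```

```text
[ 0.5333 -0.3427  0.1288] [ 1.7998e+02 -3.0000e-02  1.7598e+02] [ 0.4 -0.4 -0.3] 0.016154821479160118 27.7
normal(tool) [ 0.185  0.042 -0.982] 3265 tilt 10.9 top centre [-0.0052  0.0008 -0.0117] grip centre in tool [-0.0026  0.0013 -0.0254]
grip world [ 0.536  -0.3415  0.1542] n world [-0.181  0.055  0.982]
```

>>> drive_tool(moves="-0.001 0 0.0015 0 -1;-0.0025 0 0.0028 0 -1;-0.004 0 0.004 0 -1;-0.0055 0 0.0052 0 -1;-0.006 0 0.0064 0 -1;-0.006 0 0.0074 0 -1;-0.006 0 0.0082 0 -1;-0.006 0 0.0085 0 -1")

```text
time_s: 28.55
tool_pos: [0.5405, -0.3436, 0.1221]
tool_rot: [-180.0, 0.1, 176.0]
force: [-1.2, 1.0, 8.1]
grip_width: 0.016
```

```bash
python3 t.py
```

```text
[ 0.5405 -0.3436  0.1221] [-1.7998e+02  1.4000e-01  1.7599e+02] [-1.2  1.   8.1] 0.016035624882068375 28.55
normal(tool) [-0.003 -0.001 -1.   ] 4291 tilt 0.2 top centre [-0.0008  0.0017 -0.0113] grip centre in tool [-0.0008  0.0016 -0.0253]
grip world [ 0.5414 -0.342   0.1474] n world [ 0.001 -0.001  1.   ]
```

Level to 0.2° and down (top-of-rim height 17.4 mm vs 18). I'll release fully before rising.

>>> drive_tool(moves="0 0 0 0 0.2;0 0 0 0 0.2;0 0 0 0 0.2;0 0 0 0 0.2;0 0 0 0 0.2;0 0 0 0 0.2;0 0 0 0 0.2;0 0 -0.01 0 0.2")

```text
time_s: 29.4
tool_pos: [0.5387, -0.3426, 0.1298]
tool_rot: [179.9, -0.1, 176.0]
force: [-0.1, -0.3, 1.0]
grip_width: 0.0519
```

>>> drive_tool(moves="0 0 -0.03 0 0.2;0 0 -0.06 0 0.2;0 0 -0.09 0 0.2;-0.02 0 -0.12 0 -1;-0.04 0 -0.13 0 -1;-0.04 0 -0.13 0 -1;-0.04 0 -0.13 0 -1;-0.04 0 -0.13 0 -1")

```text
time_s: 30.2
tool_pos: [0.5779, -0.3464, 0.2601]
tool_rot: [180.0, -0.1, 175.9]
force: [-0.1, -0.4, -0.4]
grip_width: 0.0203
```

```bash
python3 n.py; python3 m.py .588 -.0135 .09 .055 scene
```

```text
normal [-0.001  0.001  1.   ] tilt 0.1 top centre [ 0.5411 -0.3419  0.1334] r 45.9 5133
block 411 h [0.0265 0.0277 0.0288] in lid [-0.4  0.2] world [ 0.5407 -0.3417  0.1611]
spout 267 h [0.0161 0.0178 0.0189] in lid [33.1 -2.3] world [ 0.5742 -0.3442  0.1509]
shaker 692 [ 0.5425 -0.3434  0.0062  0.0234] 30.3
[ 0.5781 -0.3463  0.2602] [0.2 0.3 0.1] 0.012437967527157047 30.3
scene 622 normal [0.001 0.    1.   ] mean z 0.0051 above rim (want .004); rect [588.5 -13.4  83.7  80.   73.5]
```

Both lids read seated: round tilt 0.1°, 2 mm off centre, and the spout is still up at 17.8 mm above the top face, at (0.574, −0.344). Now I'll press the spout with closed fingers.

>>> drive_tool(moves="0.0015 0 0.03 0 -1;0.0015 0 0.07 0 -1;0.0015 0 0.1 0 -1;0.0015 0 0.115 0 -1;0.0015 0 0.123 0 -1;0.0015 0 0.126 0 -1;0.0015 0 0.126 0 -1;0.0015 0 0.126 0 -1")

```text
time_s: 31.15
tool_pos: [0.5786, -0.3467, 0.1364]
tool_rot: [-179.9, 0.1, 176.0]
force: [0.6, -1.0, 0.3]
grip_width: 0.0006
```

>>> drive_tool(moves="0 0 0.002 0 -1;0 0 0.004 0 -1;0 0 0.006 0 -1;0 0 0.008 0 -1;0 0 0.01 0 -1;0 0 0.01 0 -1;0 0 0.01 0 -1;0 0 0.01 0 -1")

```text
time_s: 31.95
tool_pos: [0.5779, -0.346, 0.1248]
tool_rot: [180.0, 0.0, 176.0]
force: [-0.1, -0.4, 0.6]
grip_width: 0.0001
```

>>> drive_tool(moves="0 0 0.001 0 -1;0 0 0.002 0 -1;0 0 0.003 0 -1;0 0 0.004 0 -1;0 0 0.005 0 -1;0 0 0.006 0 -1;0 0 0.006 0 -1;0 0 0.006 0 -1")

```text
time_s: 32.75
tool_pos: [0.5786, -0.3464, 0.1202]
tool_rot: [-180.0, 0.1, 176.0]
force: [-1.1, 0.3, 7.7]
grip_width: 0.0005
```

>>> drive_tool(moves="0 0 0.001 0 -1;0 0 0.0015 0 -1;0 0 0.0015 0 -1;0 0 0.0015 0 -1;0 0 0.0015 0 -1;0 0 0.0015 0 -1;0 0 0 0 -1;0 0 -0.01 0 -1")

```text
time_s: 33.55
tool_pos: [0.5771, -0.3455, 0.1279]
tool_rot: [179.9, -0.1, 176.0]
force: [-0.6, 0.0, -0.2]
grip_width: 0.0007
```

>>> drive_tool(moves="0 0 -0.04 0 -1;0 0 -0.08 0 -1;0 0 -0.12 0 -1;0 0 -0.13 0 -1;0 0 -0.13 0 -1;0 0 -0.13 0 -1;0 0 -0.13 0 -1;0 0 -0.13 0 -1")

```text
time_s: 34.35
tool_pos: [0.5773, -0.3455, 0.257]
tool_rot: [179.9, -0.2, 176.0]
force: [-0.3, -0.8, -0.0]
grip_width: 0.0006
```

```bash
python3 n.py; python3 m.py .588 -.0135 .09 .055 scene; python3 -c "
from h import *
a,_=read_camera('scene'); save('end.png',a)"
```

```text
normal [-0.001  0.001  1.   ] tilt 0.1 top centre [ 0.5411 -0.3419  0.1334] r 45.9 5232
block 418 h [0.0266 0.0278 0.0287] in lid [-0.3 -0.1] world [ 0.5408 -0.3419  0.1611]
spout 236 h [0.0097 0.0108 0.0118] in lid [33.6 -2.2] world [ 0.5746 -0.3441  0.1442]
shaker 696 [ 0.5426 -0.3433  0.0118  0.0266] 34.45
[ 0.5776 -0.3457  0.2577] [-0.6 -0.2  0.6] 0.0002262446514474311 34.45
scene 611 normal [0.005 0.001 1.   ] mean z 0.0051 above rim (want .004); rect [588.1 -14.   82.6  79.5  73.7]
```

View pics/end.png

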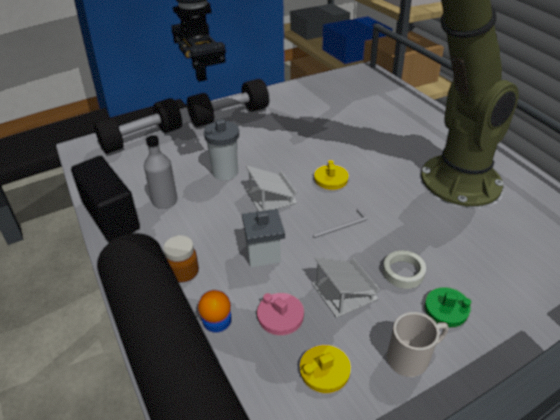

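The picture shows the round lid on the shaker at (222,140) and the square lid on the tub at (264,227). Both stands are empty, the bystanders look unmoved and the gripper is clear. The spout reads 10.8 mm, which is pressed down. I'll hand in.

```bash
python3 -c "
from cell import *
print(sign_off())"
```

```text
the job is handed in; nothing more can be done
None
```

Both lids are on their containers, the spout is pressed shut, and I handed the job in at about 34.5 s on the robot's clock. `sign_off` gave no verdict, so this rests on my own measurements.

**Last checks**
- **Round lid:** it is level to 0.1° and about 2 mm from the centre of the mouth. Its top face is 3.4 mm above the nominal rim height, against 4 mm expected.
- **Spout:** its top stands 10.8 mm above the lid, where 11 mm is fully shut. It read 17.8 mm before I pressed it.
- **Square lid:** it is level within about 0.3°. Its top face measured 3.4 mm above the nominal rim in the wrist camera and 5.1 mm in the scene camera, so the two disagree by 1.7 mm, about the calibration accuracy. Its centre is about 3 mm from where I first measured the tub's mouth, and I did not re-measure the tub itself.
- **Everything else:** in the last picture nothing else looks moved, and the gripper is clear of everything.

**What went wrong on the way**
- **Fingertip position:** two grasps of the square lid closed on nothing. The fingertips measured about 22 mm short of the stated tool point, in the camera depth and by contact, so I grasped that much lower from then on. On the first of those I also began lifting before the jaws had shut.
- **Round lid:** the first placing left it tilted about 13° and 12 mm off centre. I gripped it again, recentred it and seated it.
- **Shaker tilt:** a fit of the shaker's visible wall gave an apparent lean of about 1–2°. It came from one side in a single camera, and I took it as noise because the lid on top reads level.

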